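# Slide the tall spares case home into its bench stowage

## Robot

A 6-joint arm with a two-finger parallel gripper is mounted at the origin on the work surface. World frame = base frame: x ahead of the robot, y to its left, z up, the work surface at z = 0. Lengths are in m, angles in rad, forces in N, time in s.
With the tool pointing down it reaches from about 0.325 to 0.775 m from the base axis. Payload 9.3 kg.
Tool frame: the origin (TCP) lies midway between the tips of the shut fingers; the grasp point (between the pads) lies 19 mm behind it; x points along the fingers, y is the direction in which the jaws open and shut, and the axes are right-handed (so a half turn about x gives the same grasp; the last joint's range is limited). The gripper opens to 85 mm and grips with 20 to 120 N. Pads are 22 mm wide; open, the fingers measure 114 mm over their backs; the gripper's body (76 mm by 85 mm) begins 54 mm behind the grasp point. The pads swing forward as they close: fully open they stand 13 mm farther back than shut.
Start: joints at [1, 0.259, 0.021, 1.334, 0, 1.418], TCP at [0.223, 0.503, 0.231] pointing down, gripper open.
Joint ranges: [-3.04, 3.04], [-0.91, 1.82], [-1.04, 1.36], [-1.92, 1.95], [-1.52, 1.45], [-3.14, 3.14]. Speed limits (rad/s): [2.22, 2.22, 2.79, 3.14, 3.14, 3.14].

## Interface

Orientations are given as a unit quaternion [x, y, z, w].
In Python, from plant import arm, cams gives the robot as it stands.
- The arm moves only by the tool arm_command, never from a script. Its argument "moves" is a list of rows, each a list of 3 entries, a list of its own where there are three numbers: the turn, a rotation vector about the tool's x, y, z in degrees, then the shift along the tool's x, y, z in cm, then the finger opening in cm, from 0 to 8.54. A call has 1 to 5 rows; each row shifts and turns the commanded pose from where the row before left it, along the tool's axes as they then stand; what a row does not reach is not made up. A row lasts 1/10 s, in which the tool goes at most 50 mm and 8.59 degrees, less where a joint would pass 70% of its speed; a pose out of reach is approached as far as the arm can. A call is refused whole if a number of a shift passes 5 or a number of a turn 8.59, either way. A call with a gripper value outside its range is refused whole. The fingers move at their own pace and stop on an object; "squeeze" is the grip in N (left out, the last holds). Time passes only in rows, so rows that do not move let the fingers close. It gives the time, the measured TCP pose, the force and the opening at its end, in the units of the state.
- arm.read_state(): the state, without advancing time (a new reading comes with each control period).
- cams.camera(name): name is "side" or "top"; returns a dict with "pixels" (420x560x3 uint8, blue, green, red), "fx", "fy", "cx", "cy" (pixels), "k1" (the pictures are not rectified: a ray, as slopes to the right and down, at radius r is drawn at 1 + k1 r^2 times it, then the intrinsics apply), "extrinsics" (4x4, takes a point from world to camera coordinates). Camera axes: x right, y up, looking along -z (the intrinsics and any distortion apply to the point x, -y, -z); pixel columns grow to the right and rows downward; lengths in m; the calibration is good to about 2 mm. A picture is of the moment at which its call begins. There is no depth.
- arm.hand_in(): hands the job in, once; it reports no verdict.
The state is a dict: "time_s": time; "qpos": joint angles; "joint_vel": joint speeds; "tau": joint torques, N m; "tool_pos": TCP position; "eef_rot": TCP orientation; "ft_force": force on the tool from outside, world axes, zero at the start; "torque": the same for the moment, N m; "opening": finger opening in m.
Only numpy, scipy, OpenCV 4.12 (cv2) and the standard library are available. Lean on these libraries where they do the work, as an engineer would, in place of code of your own. Each camera call takes 0.05 s, during which the arm holds its last target. There are 200 camera calls.

## Task

Stow the tall metal spares case for sea: slide it along the bench into line with the U-shaped stowage of low steel bars and in between the bars, until its far side rests flat against the stop bar at the back, and leave it standing there. Push it with the outside of the fingers or the fingertips, down near its foot, because it tips over if pushed high; do not tip or lift it and do not take hold of its carrying handle. Leave the other things on the bench where they are.

Things in the scene. Friction and masses are not known exactly. Their poses are not given: they have to be found in the camera images.
- case: Tall aluminium case, 90 (x) x 120 (y) x 210 mm high, black foot band, handle on top, sides flat below 140 mm; 0.7 to 1 kg. Slides at 3 to 8 N pushed within 50 mm of the bench; tips if pushed above about 60 to 90 mm along x, 80 to 120 mm along y. Origin: centre of underside; x roughly along the stowage's x (0.2 rad). Starts before the stowage's mouth, up to 70 mm off its centre line.
- case_handle: The case's black bail carrying handle, a 10 mm bar 80 mm long (along the case's y) rising 33 mm above the case's lid. Origin: where the handle meets the lid, centre of the lid, 210 mm above the case's underside. Not to be touched.
- bay: Fixed U of dark steel bars on the bench, no floor plate. Origin: where the case's origin lies when home; x points from the open mouth in to the stop; z up. Stop bar 30 mm high, near face at x=+45 mm, 160 mm long. Side bars 14 mm high, inner faces at y=+-68 mm, x from -35 mm to the stop; 14 mm high lead-ins flare from there to y=+-83 mm at x=-66 mm.
- jar: Bystander: white jar with a steel lid, 56 mm across, 70 mm high, standing just outside the stowage's side bar on its +y side. Origin: centre of underside.
- coupling: Bystander: turned steel hose coupling, 52 mm across, 66 mm high, standing just outside the stowage's side bar on its -y side. Origin: centre of underside.
- hammer: Bystander: hammer with a wooden handle lying at the left of the bench. Origin: on the underside at its middle.
- spanner: Bystander: dark ring spanner, about 200 mm long, 14 mm thick, lying at the right of the bench. Origin: on the underside near its middle.
- earmuffs: Bystander: black ear defenders, about 112 mm wide, 108 mm high, standing at the far left. Origin: on the underside, between the cups.
- mug: Bystander: white mug, 80 mm across, 90 mm high, far right. Origin: centre of underside.
- spray: Bystander: steel bottle with a black cap, 60 mm across, 170 mm high, at the right. Origin: centre of underside.

How it is judged:
At the end, for the whole second after the job is handed in: The case stands still and upright on the bench between the side bars, square to the stop bar within 0.06 rad and with the middle of its far side within 7 mm of the stop bar (x of case in the frame of bay between -0.007 and 0.004 m and y of case in the frame of bay between -0.011 and 0.011 m and angle between the x axis of case and the x axis of bay, either way round below 0.06 rad and angle between case's own z axis and vertical below 0.03 rad and height (world z) of case below 0.004 m and linear speed of case below 0.01 m/s); the robot touches nothing.
It fails at once if the case is tipped by more than 0.15 rad (angle between case's own z axis and vertical above 0.15 rad).
It fails at once if the case is lifted off the bench (height (world z) of case above 0.015 m).
It fails at once if the fingers take hold of or push the carrying handle (contact force between the fingers and case_handle above 1 N).
It fails at once if a bystander is shifted by more than 25 mm (distance of any of jar, coupling, hammer, spanner, earmuffs, mug, spray from where it was at the start of the episode above 0.025 m).
It fails at once if a standing bystander is knocked over (angle between any of jar, coupling, earmuffs, mug, spray's own z axis and vertical above 0.5 rad).
It also fails if it takes over 54 s, if anything falls off the work surface, if the arm or the gripper's body presses on something with over 40 N, if the wrist force passes 120 N, or if a joint passes its speed limit or range.

## Working session

There is one attempt and no reset: what is moved stays moved. The work goes in short steps, Python scripts to look and compute and a tool call to move; the robot and the scene stay as the last step left them, time stands still between calls to the robot, and variables do not carry over. Pictures are saved under pics/ and viewed, about 8 in all and at most 12, crops included, and the job is handed in when it is done.

Besides the shell and the picture viewer there is one more tool, called after "Call:" by a JSON object that holds its "fn" and its "kwargs". arm_command: Moves the arm, as the interface text tells. Its arguments: {"type":"object","properties":{"moves":{"type":"array","items":{"type":"array"}},"squeeze":{"type":"number"}},"required":["moves"]}

```bash
mkdir -p pics
cat > h.py <<'E'
import numpy as np, cv2
from plant import arm, cams
def shot(n,f=None):
    c=cams.camera(n)
    if f: cv2.imwrite('pics/'+f,c['pixels'])
    return c
def K(c): return np.array([[c['fx'],0,c['cx']],[0,c['fy'],c['cy']],[0,0,1.]]),np.array([c['k1'],0,0,0,0.])
F=np.diag([1,-1,-1.])
def ray(c,uv):
    k,d=K(c); E=np.array(c['extrinsics']); p=cv2.undistortPoints(np.array(uv,float).reshape(-1,1,2),k,d,None,None).reshape(-1,2)
    r=np.c_[p,np.ones(len(p))]@F   # camera coords
    return -E[:3,:3].T@E[:3,3], r@E[:3,:3]
def plane(c,uv,z):
    o,r=ray(c,uv); return o+r*((z-o[2])/r[:,2])[:,None]
def proj(c,P):
    k,d=K(c); E=np.array(c['extrinsics']); q=(np.array(P,float).reshape(-1,3)@E[:3,:3].T+E[:3,3])@F
    return cv2.projectPoints(q,np.zeros(3),np.zeros(3),k,d)[0].reshape(-1,2)
E
python3 - <<'E'
from h import *
np.set_printoptions(precision=4,suppress=True)
for n in('top','side'):
    c=shot(n,n+'0.png'); print(n,c['fx'],c['cx'],c['cy'],c['k1'],ray(c,[[280,210]])) 
print(arm.read_state())
E
```

```text
top 484.03243710334476 281.58362415134803 210.85107307603542 0.021339863960805682 (array([ 0.2881, -0.0064,  1.5539]), array([[ 0.1955, -0.001 , -0.9807]]))
side 460.9758536984656 285.75763851576295 216.60517234198338 0.003241533415515389 (array([-0.0672, -0.8716,  0.8775]), array([[ 0.4651,  0.6848, -0.5614]]))
{'time_s': 0.1, 'qpos': array([ 1.0004,  0.2591,  0.0208,  1.3337, -0.    ,  1.4182]), 'joint_vel': array([ 0.0005, -0.0003,  0.0015,  0.0005,  0.0004,  0.0002]), 'tau': array([  0.0057, -55.6693,  34.507 ,   0.0116,  -0.0001,   0.    ]), 'tool_pos': array([0.2231, 0.5025, 0.2307]), 'eef_rot': array([ 0.1463,  0.6919, -0.147 ,  0.6916]), 'ft_force': array([ 0.0909, -0.6583,  0.2821]), 'torque': array([-0.0488, -0.0119, -0.0092]), 'opening': 0.08548292958865757}
```

View pics/top0.png

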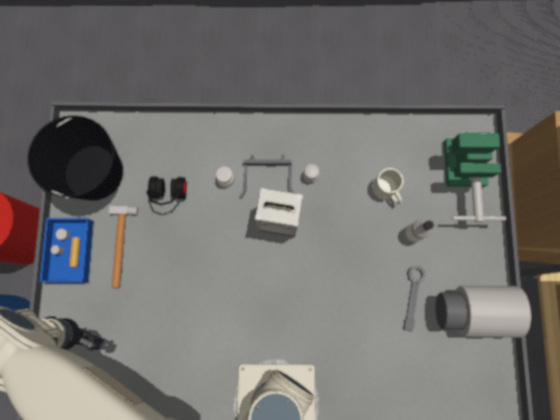

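View pics/side0.png

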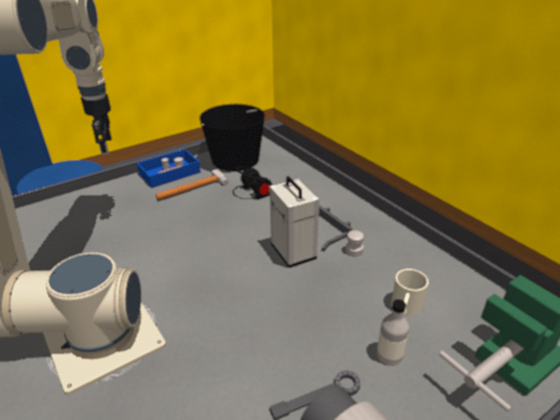

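The top view shows the case at about (278,212) px, the stop bar at (267,162), the jar at (224,177) and the coupling at (311,173). In the side view the case foot is near (295,258). Next I'll zoom in.

Run:
```python
import cv2,numpy as np
a=cv2.imread('pics/top0.png')[140:245,210:330]; b=cv2.imread('pics/side0.png')[165:275,255:375]
cv2.imwrite('pics/z0.png',cv2.resize(a,None,fx=6.6,fy=5.7,interpolation=cv2.INTER_CUBIC)[:600,:800]) if 0 else None
cv2.imwrite('pics/zt.png',cv2.resize(a,None,fx=5,fy=5,interpolation=cv2.INTER_CUBIC))
cv2.imwrite('pics/zs.png',cv2.resize(b,None,fx=5,fy=5,interpolation=cv2.INTER_CUBIC))
```

```text
(no output)
```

View pics/zt.png

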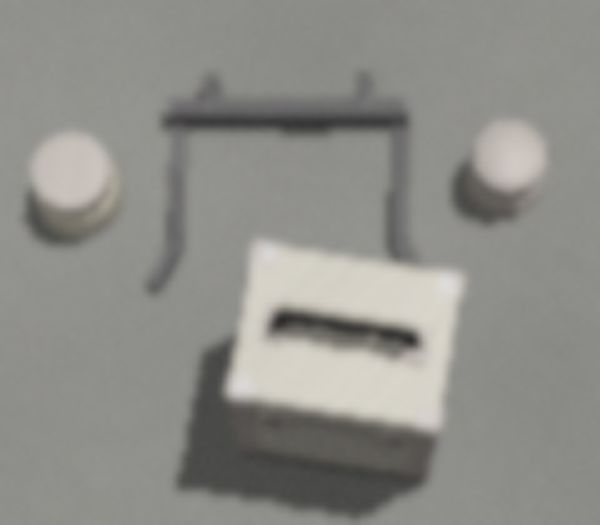

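View pics/zs.png

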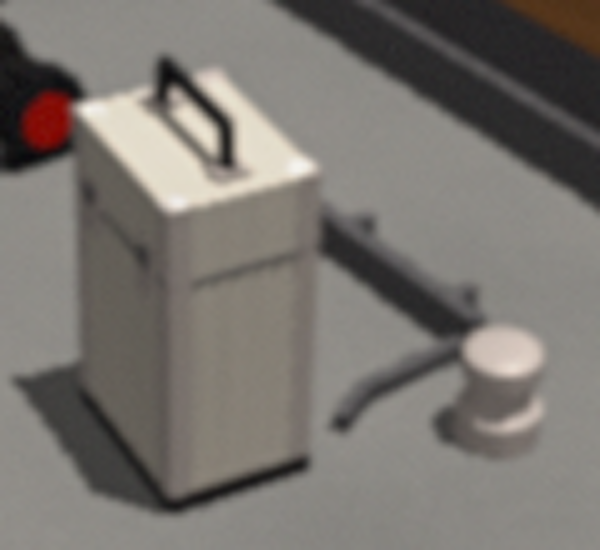

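Run:
```python
from h import *
np.set_printoptions(precision=4,suppress=True)
c=shot('top')
T=lambda L:(np.array(L,float)+.5)/5-.5+[210,140]
lid=plane(c,T([(257,242),(463,273),(437,430),(227,398)]),.21); print(lid)
print('sides',np.linalg.norm(np.roll(lid,-1,0)-lid,axis=1)); m=lid.mean(0)
e=lid[0]+lid[1]-lid[2]-lid[3]; f=lid[0]+lid[3]-lid[1]-lid[2]
print('case',m,np.arctan2(e[1],e[0]),np.arctan2(-f[0],f[1]))
s=plane(c,T([(165,127),(407,127)]),0); t=plane(c,T([(165,113),(407,113)]),.03);print('stop foot',s,'top',t)
print('bars',plane(c,T([(187,135),(184,240),(388,135),(389,235)]),.014))
print('flare',plane(c,T([(154,290)]),.014))
print('jar',plane(c,T([(70,170)]),.07),'coup',plane(c,T([(510,155)]),.066))
s=shot('side'); S=lambda L:(np.array(L,float)+.5)/5-.5+[255,165]
print('side: foot',plane(s,S([(82,392),(178,508),(308,466)]),0),'flare end',plane(s,S([(342,420)]),.014),'lid',plane(s,S([(75,105),(175,210),(320,170)]),.21))
print('stop R end',plane(s,S([(482,322)]),.03))
```

```text
[[ 0.6197  0.0469  0.21  ]
 [ 0.6024 -0.0707  0.21  ]
 [ 0.5116 -0.0559  0.21  ]
 [ 0.5291  0.0626  0.21  ]]
sides [0.1189 0.092  0.1197 0.092 ]
case [ 0.5657 -0.0043  0.21  ] -0.16622434614320794 -0.14611236443013345
stop foot [[ 0.7499  0.1177  0.    ]
 [ 0.7512 -0.0436  0.    ]] top [[ 0.7505  0.1155  0.03  ]
 [ 0.7518 -0.0429  0.03  ]]
bars [[ 0.7404  0.1019  0.014 ]
 [ 0.6691  0.1025  0.014 ]
 [ 0.7414 -0.0307  0.014 ]
 [ 0.6735 -0.0317  0.014 ]]
flare [[0.6354 0.1214 0.014 ]]
jar [[0.7003 0.1717 0.07  ]] coup [[ 0.7135 -0.1077  0.066 ]]
side: foot [[ 0.5347  0.0665  0.    ]
 [ 0.5198 -0.0553  0.    ]
 [ 0.6038 -0.0695  0.    ]] flare end [[ 0.6358 -0.0608  0.014 ]] lid [[ 0.5314  0.0596  0.21  ]
 [ 0.5152 -0.0589  0.21  ]
 [ 0.6006 -0.0729  0.21  ]]
stop R end [[ 0.7535 -0.0515  0.03  ]]
```

Call:
{"fn": "arm_command", "kwargs": {"moves": [[[-8,0,0],[0,-3.2,3.4],8.54],[[-8,0,0],[0,-3.4,3],8.54],[[-8,0,0],[0,-4,2],8.54],[[0,0,0],[0,-5,1],8.54],[[0,0,0],[0,-5,1],8.54]]}}

```text
time_s: 0.7
tool_pos: [0.294, 0.2776, 0.2311]
eef_rot: [0.0, 0.707, -0.001, 0.707]
ft_force: [1.4, -0.1, -0.7]
opening: 0.0853
```

Call:
{"fn": "arm_command", "kwargs": {"moves": [[[0,0,0],[0,-4,2.5],8.54],[[0,0,0],[0,-4,2.5],8.54],[[0,0,0],[0,-4.5,1.5],8.54],[[0,0,0],[0,-4.5,0],8.54],[[0,0,0],[0,-4.5,0],8.54]]}}

```text
time_s: 1.2
tool_pos: [0.3584, 0.0624, 0.2312]
eef_rot: [0.001, 0.707, -0.001, 0.707]
ft_force: [1.5, 0.5, -0.5]
opening: 0.0855
```

Call:
{"fn": "arm_command", "kwargs": {"moves": [[[0,0,0],[0,-4.5,0],8.54],[[0,0,0],[0,-4.5,0],8.54],[[0,0,0],[0,-4.5,0],8.54],[[0,0,0],[0,-4.5,0],8.54],[[0,0,0],[0,0,0],8.54]]}}

```text
time_s: 1.7
tool_pos: [0.358, -0.1205, 0.231]
eef_rot: [0.003, 0.707, -0.004, 0.707]
ft_force: [0.1, -0.2, 1.0]
opening: 0.0855
```

Call:
{"fn": "arm_command", "kwargs": {"moves": [[[0,0,0],[0,-2,4],8.54],[[0,0,0],[0,-2,4.2],8.54],[[0,0,0],[1,0,4.2],8.54],[[0,0,0],[3,0,4.2],8.54],[[0,0,5],[4,0,4.2],8.54]]}}

```text
time_s: 2.2
tool_pos: [0.5614, -0.1543, 0.1581]
eef_rot: [0.031, 0.705, 0.031, 0.707]
ft_force: [0.7, -0.6, 0.5]
opening: 0.0851
```

Call:
{"fn": "arm_command", "kwargs": {"moves": [[[0,0,5],[4,0,0],8.54],[[0,0,0],[4,0,0],8.54],[[0,0,0],[4,0,0],8.54],[[0,0,0],[0,0,0],8.54],[[0,0,0],[0,0,0],8.54]]}}

```text
time_s: 2.7
tool_pos: [0.5589, -0.1384, 0.0397]
eef_rot: [0.062, 0.705, 0.061, 0.704]
ft_force: [0.1, -0.8, 0.7]
opening: 0.0851
```

Run:
```python
from h import *
shot('side','side1.png');a=cv2.imread('pics/side1.png')[120:300,180:400]
cv2.imwrite('pics/s1.png',cv2.resize(a,None,fx=3,fy=3))
s=arm.read_state();print(s['tool_pos'],s['eef_rot'],s['ft_force'])
```

```text
[ 0.55977956 -0.13906459  0.04087474] [0.0619678  0.70383219 0.06074932 0.70504593] [0.36858961 0.05836068 0.17014809]
```

View pics/s1.png

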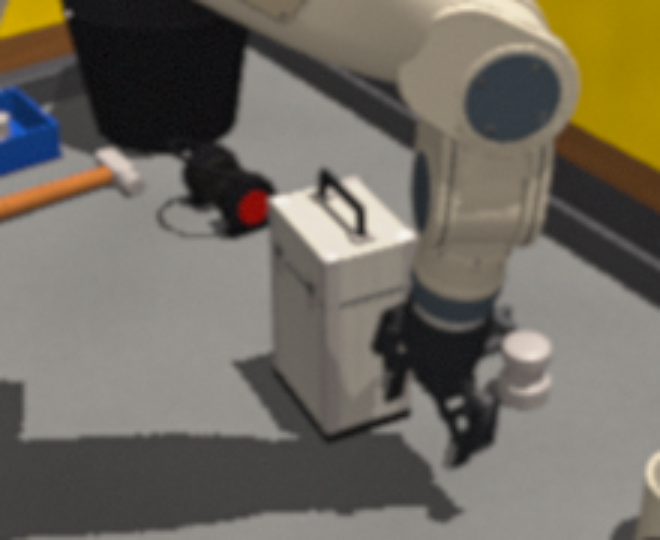

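The fingers' knuckles stand out above the open tips, so I'll shut the fingers and tilt more. That way the fingertips make contact low on the case.

Call:
{"fn": "arm_command", "kwargs": {"moves": [[[0,0,8.5],[0,-0.5,0.4],0],[[0,0,8.5],[0,0,0],0],[[0,0,8.5],[0,0,0],0],[[0,0,0],[0,0,0],0],[[0,0,0],[0,0,0],0]]}}

```text
time_s: 3.25
tool_pos: [0.5635, -0.1454, 0.0391]
eef_rot: [0.216, 0.673, 0.213, 0.675]
ft_force: [-0.1, 0.4, 0.5]
opening: 0.0121
```

Call:
{"fn": "arm_command", "kwargs": {"moves": [[[0,0,0],[0,0,0],0],[[0,0,0],[0,0,0],0],[[0,0,0],[0,0,0],0]]}}

```text
time_s: 3.55
tool_pos: [0.5631, -0.1431, 0.0395]
eef_rot: [0.215, 0.673, 0.215, 0.674]
ft_force: [-0.4, 0.0, 1.0]
opening: -0.0001
```

Call:
{"fn": "arm_command", "kwargs": {"moves": [[[0,0,0],[1.85,1.75,0],0],[[0,0,0],[1.85,1.75,0],0],[[0,0,0],[0.29,0.4,0],0],[[0,0,0],[0.29,0.4,0],0],[[0,0,0],[0.29,0.4,0],0]]}}

```text
time_s: 4.05
tool_pos: [0.5634, -0.0793, 0.0288]
eef_rot: [0.216, 0.673, 0.215, 0.674]
ft_force: [-0.7, 0.1, -0.4]
opening: 0.0002
```

Call:
{"fn": "arm_command", "kwargs": {"moves": [[[0,0,0],[0.29,0.4,0],0],[[0,0,0],[0.29,0.4,0],0],[[0,0,0],[0.29,0.4,0],0],[[0,0,0],[0.29,0.4,0],0],[[0,0,0],[0,0,0],0]]}}

```text
time_s: 4.55
tool_pos: [0.5636, -0.0599, 0.0284]
eef_rot: [0.216, 0.673, 0.214, 0.674]
ft_force: [0.3, -3.3, 0.9]
opening: 0.0002
```

Run:
```python
from h import *
c=shot('side','side2.png');a=c['pixels'][140:290,220:380]
t=shot('top','top2.png')['pixels'][130:250,200:340]
cv2.imwrite('pics/s2.png',np.hstack([cv2.resize(a,(400,375),interpolation=2),cv2.resize(t,(400,375),interpolation=2)]))
s=arm.read_state();print(s['tool_pos'],s['ft_force'])
```

```text
[ 0.56352235 -0.05991149  0.02829829] [ 1.15543937 -3.04466049  1.0822158 ]
```

View pics/s2.png

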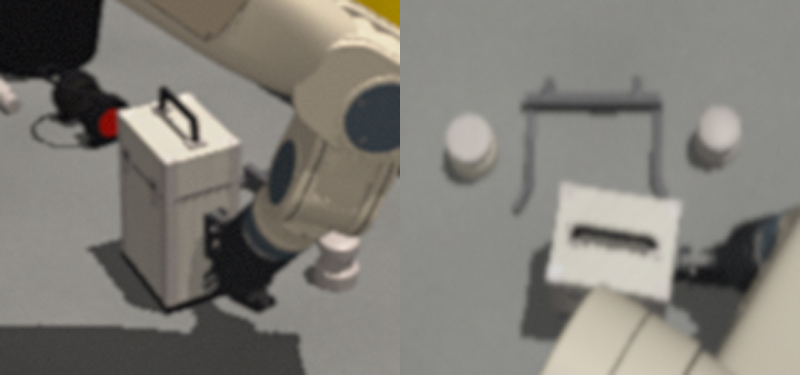

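The case has moved left and turned slightly. Its lid corners in the right half are at about (562,182), (682,202), (668,300) and (548,283).

```bash
cat >> h.py <<'E'
def pose(lid):
    m=lid.mean(0); e=lid[0]+lid[1]-lid[2]-lid[3]; f=lid[0]+lid[3]-lid[1]-lid[2]
    return m[:2].round(4),np.arctan2(e[1],e[0]).round(3),np.arctan2(-f[0],f[1]).round(3)
def lidmask(c,near,z=.21,dbg=0):
    """lid quad (far-left, far-right, near-right, near-left) by bright mask round a world guess"""
    p=c['pixels']; g=cv2.cvtColor(p,6).astype(np.uint8); w=np.zeros(g.shape,np.uint8)
    u=proj(c,[[near[0],near[1],z]])[0].astype(int); cv2.circle(w,tuple(int(i) for i in u),32,255,-1)
    th,b=cv2.threshold(g,185,255,0); b&=w
    cs=cv2.findContours(b,0,1)[0]; k=max(cs,key=cv2.contourArea)
    q=plane(c,cv2.convexHull(k).reshape(-1,2),z)[:,:2]
    r=cv2.minAreaRect((q*1000).astype(np.float32)); return r
E
python3 - <<'E'
from h import *
c=shot('top')
L=np.array([(562,182),(682,202),(668,300),(548,283)],float); L[:,0]-=400
uv=(L+.5)/[400/140,375/120]-.5+[200,130]
l=plane(c,uv,.21);print(l[:,:2],pose(l))
g=cv2.cvtColor(c['pixels'],6); print(g[int(uv[:,1].mean())+8,int(uv[:,0].mean())-15],g[240,275])
print(lidmask(c,l.mean(0)))
c['pixels']=cv2.imread('pics/top0.png'); print(lidmask(c,[.566,-.004]))
E
```

```text
[[ 0.61991181  0.0601526 ]
 [ 0.60204959 -0.0598068 ]
 [ 0.51139574 -0.04596611]
 [ 0.52609514  0.07243727]] (array([0.5649, 0.0067]), np.float64(-0.141), np.float64(-0.136))
204 195
((566.0480346679688, 7.0936431884765625), (118.09315490722656, 88.2854995727539), 82.308837890625)
((566.7799682617188, -4.083641052246094), (118.94888305664062, 88.77423095703125), 81.83451843261719)
```

Call:
{"fn": "arm_command", "kwargs": {"moves": [[[0,0,0],[-0.5,-0.7,0],0],[[0,0,0],[0,0,1.2],0],[[0,0,0],[0.5,0.7,0],0],[[0,0,0],[0.29,0.4,0],0],[[0,0,0],[0.29,0.4,0],0]]}}

```text
time_s: 5.2
tool_pos: [0.5755, -0.0495, 0.0279]
eef_rot: [0.216, 0.673, 0.214, 0.674]
ft_force: [0.4, -5.7, -0.4]
opening: -0.0
```

Call:
{"fn": "arm_command", "kwargs": {"moves": [[[0,0,0],[0.29,0.4,0],0],[[0,0,0],[0,0,0],0],[[0,0,0],[0,0,0],0]]}}

```text
time_s: 5.5
tool_pos: [0.575, -0.044, 0.028]
eef_rot: [0.216, 0.673, 0.215, 0.673]
ft_force: [0.9, -0.3, 0.5]
opening: 0.0002
```

Run:
```python
from h import *
print(lidmask(shot('top'),[.566,.02]));s=arm.read_state();print(s['tool_pos'],s['ft_force'])
```

```text
((562.75439453125, 24.956554412841797), (117.11504364013672, 87.41460418701172), 83.18211364746094)
[ 0.57490342 -0.04405395  0.02803183] [0.35283931 0.30623066 0.33432544]
```

Call:
{"fn": "arm_command", "kwargs": {"moves": [[[0,0,0],[-0.5,-0.7,0],0],[[0,0,0],[0,0,1.9],0],[[0,0,0],[0.5,0.7,0],0],[[0,0,0],[0.29,0.4,0],0],[[0,0,0],[0.29,0.4,0],0]]}}

```text
time_s: 6.05
tool_pos: [0.5941, -0.0351, 0.0279]
eef_rot: [0.216, 0.673, 0.214, 0.674]
ft_force: [1.7, -4.4, -1.5]
opening: -0.0001
```

Call:
{"fn": "arm_command", "kwargs": {"moves": [[[0,0,0],[0,0,0],0],[[0,0,0],[0,0,0],0]]}}

```text
time_s: 6.25
tool_pos: [0.5936, -0.0345, 0.028]
eef_rot: [0.216, 0.673, 0.215, 0.673]
ft_force: [-0.0, 0.1, -0.8]
opening: -0.0004
```

Run:
```python
from h import *
print(lidmask(shot('top'),[.564,.03]));s=arm.read_state();print(s['tool_pos'],s['ft_force'])
```

```text
((538.917236328125, 35.42181396484375), (117.0737533569336, 127.64808654785156), 87.30204010009766)
[ 0.59359502 -0.03451871  0.02803298] [ 0.80003812 -0.30441399 -0.05276861]
```

Call:
{"fn": "arm_command", "kwargs": {"moves": [[[0,0,0],[-2.3,-3.2,0],0],[[0,0,-8.5],[-4,-1,0],0],[[0,0,-8.5],[-2,0,-4.5],0],[[0,0,-8.5],[0,0,-4.5],0],[[0,0,-8.5],[0,0,-4.5],0]]}}

```text
time_s: 6.8
tool_pos: [0.4575, -0.1152, 0.0735]
eef_rot: [0.009, 0.706, 0.006, 0.708]
ft_force: [-0.0, 0.3, 0.7]
opening: -0.0001
```

Call:
{"fn": "arm_command", "kwargs": {"moves": [[[0,0,-1.5],[0,0,-4.5],0],[[0,0,0],[0,0,-4],0],[[0,0,0],[0,4,0],8.54],[[0,0,0],[0,0,0],8.54],[[0,0,0],[0,0,0],8.54]]}}

```text
time_s: 7.3
tool_pos: [0.3738, -0.0737, 0.073]
eef_rot: [0.0, 0.707, -0.0, 0.707]
ft_force: [0.0, 0.6, 0.4]
opening: 0.0432
```

Run:
```python
from h import *
c=shot('top','top3.png');print(lidmask(c,[.564,.03]));s=arm.read_state();print(s['tool_pos'],s['eef_rot'],s['ft_force'])
print(plane(c,np.array([[(165+.5)/5+209.5,(120)/5+139.5]]),.015))
```

```text
((558.6109619140625, 34.32209014892578), (119.64566040039062, 88.05760192871094), 86.75917053222656)
[ 0.3742331  -0.07411471  0.07290269] [ 4.34307669e-04  7.06973204e-01 -5.83910499e-04  7.07239958e-01] [-0.15099058  0.46767905  0.13472862]
[[0.75059652 0.11660507 0.015     ]]
```

Call:
{"fn": "arm_command", "kwargs": {"moves": [[[0,-8.5,0],[0,4,2],8.54],[[0,-8.5,0],[0,4,2],8.54],[[0,-8.5,0],[0,2.9,0],8.54],[[0,-8.5,0],[0,0,0],8.54],[[0,-8.5,0],[0,0,0],8.54]]}}

```text
time_s: 7.85
tool_pos: [0.4435, 0.0368, 0.1207]
eef_rot: [-0.001, 0.419, -0.001, 0.908]
ft_force: [0.5, 0.4, 0.1]
opening: 0.0854
```

Call:
{"fn": "arm_command", "kwargs": {"moves": [[[0,0,0],[2,0,-2],8.54],[[0,0,0],[2,0,-1.7],8.54],[[0,0,0],[0,0,0],8.54]]}}

```text
time_s: 8.15
tool_pos: [0.456, 0.0385, 0.0886]
eef_rot: [0.0, 0.441, -0.001, 0.898]
ft_force: [-0.1, 0.5, 0.0]
opening: 0.0852
```

Run:
```python
from h import *
s=arm.read_state();print(s['qpos'],s['tool_pos'],s['eef_rot'])
```

```text
[-0.16425473 -0.08870909 -1.03985269 -0.03143181  0.09838213 -0.12866088] [0.45603218 0.03849552 0.08857429] [ 4.17467365e-04  4.40984660e-01 -1.16265435e-03  8.97513790e-01]
```

Call:
{"fn": "arm_command", "kwargs": {"moves": [[[0,0,0],[2.5,-0.1,-0.6],8.54],[[0,0,0],[2.4,-0.1,-0.6],8.54],[[0,0,0],[2.4,-0.1,-0.6],8.54],[[0,0,0],[0,0,0],8.54]]}}

```text
time_s: 8.55
tool_pos: [0.5006, 0.0367, 0.0338]
eef_rot: [0.001, 0.452, -0.001, 0.892]
ft_force: [-0.4, -0.5, 0.5]
opening: 0.0857
```

Run:
```python
from h import *
s=arm.read_state();print(s['qpos'],s['tool_pos'],s['eef_rot'],s['ft_force'])
```

```text
[-0.143751    0.12375899 -1.03982593 -0.22138081  0.0830698  -0.11381779] [0.50059111 0.03671836 0.03380388] [ 6.20957522e-04  4.51760343e-01 -1.33827115e-03  8.92138115e-01] [-0.39351452 -0.491481    0.50782061]
```

Call:
{"fn": "arm_command", "kwargs": {"moves": [[[0,0,0],[1.0,0,-0.4],8.54],[[0,0,0],[0.96,0,0.1],8.54],[[0,0,0],[0.3,0,0.4],8.54],[[0,0,0],[0.3,0,0.4],8.54],[[0,0,0],[0,0,0],8.54]]}}

```text
time_s: 9.05
tool_pos: [0.5214, 0.0372, 0.0199]
eef_rot: [0.0, 0.452, -0.001, 0.892]
ft_force: [-0.3, -0.6, -1.1]
opening: 0.0855
```

Run:
```python
from h import *
s=arm.read_state();print(s['qpos'],s['tool_pos'],s['eef_rot'],s['ft_force'])
c=shot('side','side4.png');a=c['pixels'][140:290,190:350]
t=shot('top','top4.png')['pixels'][130:250,200:340]
cv2.imwrite('pics/s4.png',np.hstack([cv2.resize(a,(400,375),interpolation=2),cv2.resize(t,(400,375),interpolation=2)]))
```

```text
[-0.13300537  0.18869853 -1.01903615 -0.26534081  0.07630272 -0.10540221] [0.52143488 0.03724421 0.01990851] [ 4.38078754e-04  4.52173141e-01 -1.44138017e-03  8.91928910e-01] [-0.3058086  -0.58686963 -1.05628373]
```

View pics/s4.png

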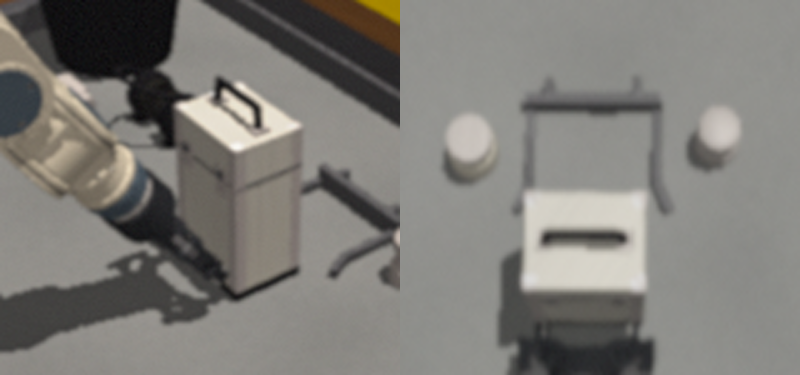

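The case is squared up and upright, with both fingertips low at its foot band around (222,275) in the left half. I'll keep pushing and measure as I go.

Run:
```python
from h import *
c=shot('top');print(lidmask(c,[.569,.036]))
```

```text
((566.2521362304688, 37.37329864501953), (89.77500915527344, 118.46142578125), 0.27373218536376953)
```

Call:
{"fn": "arm_command", "kwargs": {"moves": [[[0,0,0],[0.35,0,0.48],8.54],[[0,0,0],[0.35,0,0.48],8.54],[[0,0,0],[0.35,0,0.48],8.54],[[0,0,0],[0.35,0,0.48],8.54],[[0,0,0],[0.35,0,0.48],8.54]]}}

```text
time_s: 9.7
tool_pos: [0.5507, 0.0375, 0.0199]
eef_rot: [0.0, 0.452, -0.001, 0.892]
ft_force: [-6.9, 0.5, 3.0]
opening: 0.0856
```

Run:
```python
from h import *
c=shot('top');print(lidmask(c,[.59,.036]));s=arm.read_state();print(s['qpos'],s['tool_pos'],s['eef_rot'],s['ft_force'])
```

```text
((596.6177368164062, 36.86391067504883), (87.557373046875, 117.3536148071289), 0.4149191975593567)
[-0.12222753  0.22589524 -0.95538204 -0.24028003  0.07056127 -0.09686697] [0.5518758  0.03736936 0.02025946] [ 4.40199271e-04  4.51811811e-01 -1.15068684e-03  8.92112420e-01] [-1.95566479  0.62979268 -1.33679173]
```

Call:
{"fn": "arm_command", "kwargs": {"moves": [[[0,0,0],[0.35,0,0.48],8.54],[[0,0,0],[0.35,0,0.48],8.54],[[0,0,0],[0.35,0,0.48],8.54],[[0,0,0],[0.35,0,0.48],8.54],[[0,0,0],[0.35,0,0.48],8.54]]}}

```text
time_s: 10.25
tool_pos: [0.5803, 0.0374, 0.0199]
eef_rot: [0.0, 0.452, -0.001, 0.892]
ft_force: [-6.6, -0.9, 1.1]
opening: 0.0855
```

Call:
{"fn": "arm_command", "kwargs": {"moves": [[[0,0,0],[0.35,0,0.48],8.54],[[0,0,0],[0.35,0,0.48],8.54],[[0,0,0],[0.35,0,0.48],8.54],[[0,0,0],[0.35,0,0.48],8.54],[[0,0,0],[0.35,0,0.48],8.54]]}}

```text
time_s: 10.75
tool_pos: [0.61, 0.0373, 0.0199]
eef_rot: [0.0, 0.452, -0.001, 0.892]
ft_force: [-5.8, 0.4, 0.3]
opening: 0.0852
```

Run:
```python
from h import *
c=shot('top','top5.png');print(lidmask(c,[.655,.036]));s=arm.read_state();print(s['tool_pos'],s['eef_rot'],s['ft_force'])
```

```text
((654.00390625, 37.306095123291016), (86.03510284423828, 117.7076187133789), 0.432401180267334)
[0.61121878 0.03718775 0.02030926] [ 4.77946071e-04  4.51922965e-01 -1.16163163e-03  8.92056084e-01] [-2.03396285 -0.17999891 -2.37770574]
```

Call:
{"fn": "arm_command", "kwargs": {"moves": [[[0,0,0],[0.35,0,0.48],8.54],[[0,0,0],[0.35,0,0.48],8.54],[[0,0,0],[0.35,0,0.48],8.54],[[0,0,0],[0.35,0,0.48],8.54],[[0,0,0],[0.35,0,0.48],8.54]]}}

```text
time_s: 11.3
tool_pos: [0.6398, 0.0372, 0.02]
eef_rot: [0.0, 0.452, -0.001, 0.892]
ft_force: [-5.9, 0.6, 0.5]
opening: 0.0851
```

Call:
{"fn": "arm_command", "kwargs": {"moves": [[[0,0,0],[0.35,0,0.48],8.54],[[0,0,0],[0.3,0,0.4],8.54],[[0,0,0],[0.12,0,0.16],8.54],[[0,0,0],[0.12,0,0.16],8.54]]}}

```text
time_s: 11.7
tool_pos: [0.6548, 0.0371, 0.02]
eef_rot: [0.0, 0.452, -0.001, 0.892]
ft_force: [-5.7, 0.2, 0.5]
opening: 0.0852
```

Run:
```python
from h import *
c=shot('top','top6.png');print(lidmask(c,[.7,.036]));s=arm.read_state();print(s['tool_pos'],s['eef_rot'],s['ft_force'])
```

```text
((698.776123046875, 36.686744689941406), (87.08312225341797, 116.05089569091797), 0.43934011459350586)
[0.655089   0.03706906 0.0200858 ] [ 4.71533380e-04  4.52180312e-01 -1.20791365e-03  8.91925604e-01] [-3.16697387  0.86311989 -1.7382891 ]
```

Call:
{"fn": "arm_command", "kwargs": {"moves": [[[0,0,0],[0.09,0,0.12],8.54],[[0,0,0],[0.09,0,0.12],8.54],[[0,0,0],[0.06,0,0.08],8.54]]}}

```text
time_s: 12.05
tool_pos: [0.6588, 0.0371, 0.02]
eef_rot: [0.0, 0.452, -0.001, 0.892]
ft_force: [-5.5, -0.3, 0.1]
opening: 0.0855
```

Call:
{"fn": "arm_command", "kwargs": {"moves": [[[0,0,0],[0.06,0,0.08],8.54]]}}

```text
time_s: 12.15
tool_pos: [0.6597, 0.0371, 0.02]
eef_rot: [0.0, 0.452, -0.001, 0.892]
ft_force: [-6.6, 0.1, -0.3]
opening: 0.085
```

Call:
{"fn": "arm_command", "kwargs": {"moves": [[[0,0,0],[0.06,0,0.08],8.54]]}}

```text
time_s: 12.25
tool_pos: [0.6605, 0.037, 0.0199]
eef_rot: [0.0, 0.452, -0.001, 0.892]
ft_force: [-13.8, -1.6, 7.0]
opening: 0.0856
```

Call:
{"fn": "arm_command", "kwargs": {"moves": [[[0,0,0],[0.03,0,0.04],8.54]]}}

```text
time_s: 12.35
tool_pos: [0.6605, 0.0371, 0.0199]
eef_rot: [0.0, 0.453, -0.001, 0.892]
ft_force: [-15.6, -1.0, 8.0]
opening: 0.0851
```

Call:
{"fn": "arm_command", "kwargs": {"moves": [[[0,0,0],[-0.6,0,-0.8],8.54],[[0,0,0],[-1.8,0,-2.4],8.54],[[0,0,0],[-2,0,-2.7],8.54],[[0,0,0],[-2,0,-2.7],8.54],[[0,0,0],[0,0,0],8.54]]}}

```text
time_s: 12.85
tool_pos: [0.5505, 0.0377, 0.0203]
eef_rot: [0.001, 0.453, -0.001, 0.892]
ft_force: [-0.5, -0.2, 0.0]
opening: 0.0855
```

Run:
```python
from h import *
c=shot('top','top7.png');print(lidmask(c,[.7,.036]));s=arm.read_state();print(s['tool_pos'],s['ft_force'])
b=shot('side','side7.png')['pixels'][140:290,220:380]
cv2.imwrite('pics/s7.png',np.hstack([cv2.resize(b,(400,375),interpolation=2),cv2.resize(c['pixels'][130:250,200:340],(400,375),interpolation=2)]))
```

```text
((704.8807373046875, 37.74689483642578), (87.34115600585938, 117.88005828857422), 0.27534031867980957)
[0.5534305  0.03737654 0.02145277] [ 1.19598489 -0.48044877 -0.02369003]
```

View pics/s7.png

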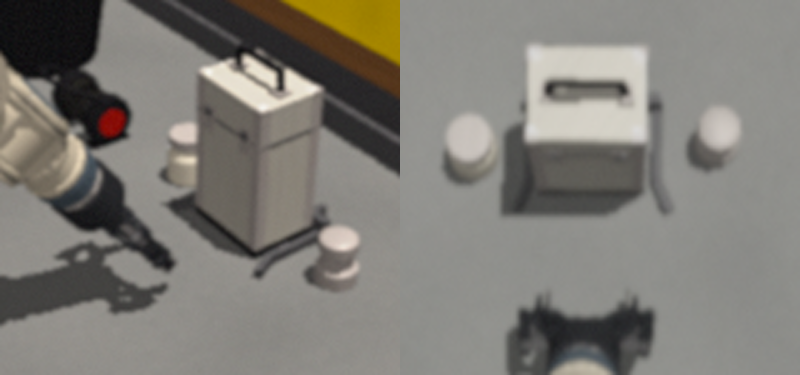

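The case stands upright between the bars and against the stop, and the jar and coupling haven't moved. Its y offset is about 1–2 mm, its yaw is within 0.01 rad, and the arm is clear.

```bash
python3 -c "
from plant import arm
print(arm.hand_in())"
```

```text
the job is handed in; nothing more can be done
None
```

The case is stowed against the stop bar, standing upright between the side bars, and the job was handed in at about 13 s of the 54 s allowed.

I slid the case sideways into line with the shut fingertips, low on its -y side. Then I pushed it in with both open fingertips at the foot until the push force rose from about 6 N to 15 N against the stop, and backed the arm off about 0.1 m.

**Last checks:**

| Check | Measured | Target |
|---|---|---|
| Case centre, x | about 0.705 m | 0.706 m (estimated home) |
| Case centre, y | about 0.038 m | 0.036 m (estimated home) |
| Angle to the stop bar | under 0.01 rad | under 0.06 rad |

- **Standing:** the last pictures show the case upright, with the jar and coupling unmoved. I checked uprightness and the bystanders by eye only.
- **Arm:** it was clear of everything, with about zero force on the tool.

**What went wrong or disagreed:**
- One lid measurement was thrown out because the arm overlapped the case in the picture. It was repeated after the arm backed away.
- The hand could not take the full forward tilt I asked for close to the base, because joint 3 was at its limit. About 36° of tilt turned out to be enough.
- The camera and the contact readings differ by about 1 mm on how far in the case sits.

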